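Put the doming punches back in their tray

TASK

Put the four ball-ended doming punches back into the lanes of their wooden tray, one to a lane and in order of size: the largest in the lane next to the steel doming block, the smallest at the other end. Lay each one down on the lane's floor without dropping it, lengthwise between the strips, with its ball towards the far side of the tray from the robot. Leave the two flat-faced punches of the disc cutter lying where they are.

Things in the scene. Friction and masses are not known exactly. Their poses are not given: they have to be found in the camera images.
- tray: Fixed beech tray, 148 (x) by 353 (y) mm, origin: centre of underside, +x: side far from the robot. Rim 18 mm high, walls 6, floor 6 mm up. Strips 5 mm thick, tops 10 mm up, part four felt-lined lanes along x, 49 mm wide, 136 long, middles at y = -81, -27, 27, 81 mm. End bays at y = -140 and 140 mm hold the doming block and an aluminium wax tin (51 mm across, 22 high), either way round.
- doming_block: Steel doming block, fixed: a 50 mm cube with round hollows in its top, standing on the tray's floor in one of its two end bays (y = -140 or 140 mm in the tray's frame). Origin: centre of its underside. Its side stands 34 mm from the middle line of the nearest lane.
- punch_38: Steel doming punch: polished ball 38 mm across on a dark octagonal shank 16 mm across flats. Origin: ball centre; +x runs along the shank out through the ball; the shank spans x = -23 to -98 mm. It lies on ball and tail end: ball centre 19 mm above the support, axis sloping 6.4 deg down to the tail. Grip across the shank at x = -34 mm, near the centre of mass. 0.36 kg.
- punch_31: Steel doming punch: polished ball 31 mm across on a dark octagonal shank 16 mm across flats. Origin: ball centre; +x runs along the shank out through the ball; the shank spans x = -23 to -93 mm. It lies on ball and tail end: ball centre 15.5 mm above the support, axis sloping 4.6 deg down to the tail. Grip across the shank at x = -34 mm, near the centre of mass. 0.25 kg.
- punch_24: Steel doming punch: polished ball 24 mm across on a dark octagonal shank 16 mm across flats. Origin: ball centre; +x runs along the shank out through the ball; the shank spans x = -23 to -88 mm. It lies on ball and tail end: ball centre 12 mm above the support, axis sloping 2.6 deg down to the tail. Grip across the shank at x = -34 mm, near the centre of mass. 0.18 kg.
- punch_17: Steel doming punch: polished ball 17 mm across on a dark octagonal shank 16 mm across flats. Origin: ball centre; +x runs along the shank out through the ball; the shank spans x = -23 to -83 mm. It lies on ball and tail end: ball centre 8.5 mm above the support, axis sloping 0.3 deg down to the tail. Grip across the shank at x = -34 mm, near the centre of mass. 0.14 kg.
- flat_36: Look-alike, to be left: flat-faced punch of the disc cutter with the same dark octagonal shank, 16 mm across flats, but a flat disc head 36 mm across and 10 mm thick; 95 mm long overall, lying on its side. Origin: head centre; +x runs along the shank out through the head.
- flat_27: Look-alike, to be left: flat-faced punch of the disc cutter with the same dark octagonal shank, 16 mm across flats, but a flat disc head 27 mm across and 10 mm thick; 91 mm long overall, lying on its side. Origin: head centre; +x runs along the shank out through the head.
Mind the look-alikes: they are no part of the job. What is shaped like the punch_17 but blue or pink is not meant.

How it is judged (in metres and radians):
At the end, for the whole second after the job is handed in: The four ball punches rest in the tray's lanes in size order, largest next to the block: ball centre within 18 mm of the lane's middle line, 10 to 64 mm to +x of the tray centre, ball and tail on the floor (4 mm, 0.08 rad), shank within 0.42 rad of the lane. Flat punches moved under 15 mm (((y of doming_block in the frame of tray above 0 m and (y of punch_38 in the frame of tray between 0.063 and 0.099 m and x of punch_38 in the frame of tray between 0.01 and 0.064 m and z of punch_38 in the frame of tray between 0.021 and 0.029 m and angle between punch_38's own x axis and vertical below 1.5383 rad and angle between the x axis of punch_38 and the x axis of tray, either way round below 0.42 rad) and (y of punch_31 in the frame of tray between 0.009 and 0.045 m and x of punch_31 in the frame of tray between 0.01 and 0.064 m and z of punch_31 in the frame of tray between 0.0175 and 0.0255 m and angle between punch_31's own x axis and vertical below 1.5698 rad and angle between the x axis of punch_31 and the x axis of tray, either way round below 0.42 rad) and (y of punch_24 in the frame of tray between -0.045 and -0.009 m and x of punch_24 in the frame of tray between 0.01 and 0.064 m and z of punch_24 in the frame of tray between 0.014 and 0.022 m and angle between punch_24's own x axis and vertical below 1.6053 rad and angle between the x axis of punch_24 and the x axis of tray, either way round below 0.42 rad) and (y of punch_17 in the frame of tray between -0.099 and -0.063 m and x of punch_17 in the frame of tray between 0.01 and 0.064 m and z of punch_17 in the frame of tray between 0.0105 and 0.0185 m and angle between punch_17's own x axis and vertical below 1.6448 rad and angle between the x axis of punch_17 and the x axis of tray, either way round below 0.42 rad)) or (y of doming_block in the frame of tray below 0 m and (y of punch_38 in the frame of tray between -0.099 and -0.063 m and x of punch_38 in the frame of tray between 0.01 and 0.064 m and z of punch_38 in the frame of tray between 0.021 and 0.029 m and angle between punch_38's own x axis and vertical below 1.5383 rad and angle between the x axis of punch_38 and the x axis of tray, either way round below 0.42 rad) and (y of punch_31 in the frame of tray between -0.045 and -0.009 m and x of punch_31 in the frame of tray between 0.01 and 0.064 m and z of punch_31 in the frame of tray between 0.0175 and 0.0255 m and angle between punch_31's own x axis and vertical below 1.5698 rad and angle between the x axis of punch_31 and the x axis of tray, either way round below 0.42 rad) and (y of punch_24 in the frame of tray between 0.009 and 0.045 m and x of punch_24 in the frame of tray between 0.01 and 0.064 m and z of punch_24 in the frame of tray between 0.014 and 0.022 m and angle between punch_24's own x axis and vertical below 1.6053 rad and angle between the x axis of punch_24 and the x axis of tray, either way round below 0.42 rad) and (y of punch_17 in the frame of tray between 0.063 and 0.099 m and x of punch_17 in the frame of tray between 0.01 and 0.064 m and z of punch_17 in the frame of tray between 0.0105 and 0.0185 m and angle between punch_17's own x axis and vertical below 1.6448 rad and angle between the x axis of punch_17 and the x axis of tray, either way round below 0.42 rad))) and linear speed of each of punch_38, punch_31, punch_24, punch_17 below 0.02 m/s and angular speed of each of punch_38, punch_31, punch_24, punch_17 below 0.3 rad/s and distance of each of flat_36, flat_27 from where it was at the start of the episode below 0.015 m); the robot touches nothing.
It fails at once if a flat-faced punch was moved more than 15 mm from where it lay (distance of any of flat_36, flat_27 from where it was at the start of the episode above 0.015 m).
It fails at once if a doming punch was dropped (falling free, faster than 0.7 m/s: a drop of more than about 25 mm) or thrown ((linear speed of punch_38 above 0.7 m/s and contact force between punch_38 and the fingers below 0.01 N) or (linear speed of punch_31 above 0.7 m/s and contact force between punch_31 and the fingers below 0.01 N) or (linear speed of punch_24 above 0.7 m/s and contact force between punch_24 and the fingers below 0.01 N) or (linear speed of punch_17 above 0.7 m/s and contact force between punch_17 and the fingers below 0.01 N)).
It also fails if it takes over 106 s, if anything falls off the work surface, if the arm or the gripper's body presses on something with over 40 N, if the wrist force passes 120 N, or if a joint passes its speed limit or range.

ROBOT

A 6-joint arm with a two-finger parallel gripper is mounted at the origin on the work surface. World frame = base frame: x ahead of the robot, y to its left, z up, the work surface at z = 0. Lengths are in mm, angles in degrees, forces in N, time in s.
With the tool pointing down it reaches from about 300 to 850 mm from the base axis. Payload 4.2 kg.
Tool frame: the origin (TCP) lies at the very end of the fingers, on their centre line; the grasp point (between the pads) lies 19 mm behind it (env.grasp_offset is the distance from the TCP to the grasp point, in mm); z points along the fingers, y is the line along which they close (so a half turn about z gives the same grasp; the last joint's range is limited). The gripper opens to 91 mm and grips with 3 to 60 N. Pads are 32 mm wide; open, the fingers measure 118 mm over their backs; the gripper's body (76 mm by 178 mm) begins 60 mm behind the grasp point.
Start: joints at [73.339, 18.312, 89.639, -0, 72.044, -1.146], TCP at [153.816, 554.061, 213.976] pointing down, gripper open.
Joint ranges: [-177.97, 177.97], [-48.28, 115.42], [12.27, 149.76], [-77.06, 257.06], [2.81, 150.46], [-146.56, 146.56]. Speed limits (degrees/s): [147.25, 147.25, 180, 180, 180, 180].

INTERFACE

Orientations are given as [roll, pitch, yaw] about the fixed x, y, z axes, in that order (R = Rz(yaw) Ry(pitch) Rx(roll)).
In Python, from workcell import env gives the robot as it stands. The module is installed in compiled form; this text tells all that it offers.
- The arm moves only by the tool send_rows, never from a script. Its argument "motion" is a list of rows, each an object of numbers: "tx", "ty", "tz": the shift along the tool's x, y, z in units of 500 mm (1.0 is 500 mm); "rx", "ry", "rz": the turn, a rotation vector about the tool's x, y, z in units of 30 degrees (1.0 is 30 degrees); "gripper": the closure, from -1 (fully open) to 1 (shut). In form: [{"tx": .., "ty": .., "tz": .., "rx": .., "ry": .., "rz": .., "gripper": ..}, ...]. A call has 1 to 12 rows; each row shifts and turns the commanded pose from where the row before left it, along the tool's axes as they then stand; what a row does not reach is not made up. A row lasts 1/8 s, in which the tool goes at most 62.5 mm and 10.7 degrees, less where a joint would pass 70% of its speed; a pose out of reach is approached as far as the arm can. A call with a number of a shift or a turn outside -1 to 1 is refused whole. A call with a gripper value outside its range is refused whole. The fingers move at their own pace and stop on an object; "grip_force" is the grip in N (left out, the last holds). Time passes only in rows, so rows that do not move let the fingers close. It gives the time, the measured TCP pose, the force, the opening and the grip force at its end, in the units of the state.
- env.state(): the state, without advancing time (a new reading comes with each control period).
- env.grab_frame(name): name is "scene" or "side" or "wrist"; returns a dict with "frame" (480x640x3 uint8, red, green, blue), "vertical_fov" (degrees; the focal length in pixels is half the picture's height over the tangent of half this angle, whatever the lens; pixels are square), "cx", "cy" (the principal point, pixels), "rvec" (rotation vector, rad) and "tvec" (3), from world to camera coordinates, as OpenCV has them; the wrist camera has in their place "T_tool_cam" (4x4, takes a point from camera to tool coordinates, whose origin is the TCP and whose axes are the flange's). Camera axes: x right, y down, z forward; pixel columns grow to the right and rows downward; lengths in mm; the calibration is good to about 2 mm. A picture is of the moment at which its call begins: read the wrist's pose just before it. There is no depth.
- env.job_done(): hands the job in; it is judged then, once.
The state is a dict: "time_s": time; "qpos": joint angles; "qvel": joint speeds; "effort": joint torques, N m; "ee_pos": TCP position; "ee_rot": TCP orientation; "force": force on the tool from outside, world axes, zero at the start; "torque": the same for the moment, N m; "gripper_width": finger opening in mm; "gripper_force": force on a finger pad.
Only numpy, scipy, OpenCV 4.12 (cv2) and the standard library are available. Lean on these libraries where they do the work, as an engineer would, in place of code of your own. Each camera call takes 0.05 s, during which the arm holds its last target. There are 200 camera calls.

## Working session

There is one attempt and no reset: what is moved stays moved. The work goes in short steps, Python scripts to look and compute and a tool call to move; the robot and the scene stay as the last step left them, time stands still between calls to the robot, and variables do not carry over. Pictures are saved under pics/ and viewed, at most 14 in all, crops included, and the job is handed in when it is done.

Besides the shell and the picture viewer there is one more tool, called as name(argument=value, ...) on one line, values as JSON. send_rows: Moves the arm, as the interface text tells. Shifts and turns lie within -1 to 1; 1 stands for 500 mm of shift or 30 degrees of turn. Its arguments: {"type":"object","properties":{"motion":{"type":"array"},"grip_force":{"type":"number"}},"required":["motion"]}

```bash
mkdir -p pics; python3 - <<'E'
from workcell import env
import cv2
print(env.state())
for n in("scene","side","wrist"):
    d=env.grab_frame(n);cv2.imwrite(f"pics/{n}0.png",d["frame"][:,:,::-1])
    print(n,{k:v for k,v in d.items() if k!="frame"})
E
```

```text
{'time_s': 0.0, 'qpos': array([ 7.33374993e+01,  1.83520132e+01,  8.97090266e+01, -1.20344066e-03,
        7.20431983e+01, -1.14678837e+00]), 'qvel': array([-0.15368739,  0.04726077, -0.00074218,  0.03162091,  0.00603008,
       -0.09864522]), 'effort': array([-4.85406108e-04, -4.12454259e+01, -2.31976211e+01,  7.28030805e-02,
        4.57289396e-02, -1.44468158e-04]), 'ee_pos': array([153.6777069 , 553.53869175, 213.0987997 ]), 'ee_rot': array([-1.79895760e+02, -9.42294224e-04,  1.64484659e+02]), 'force': array([-0.23306634,  0.49353255, -0.57545844]), 'torque': array([ 0.01144043,  0.03295177, -0.05199949]), 'gripper_force': 0.0, 'gripper_width': 90.9864753223125}
scene {'vertical_fov': 46.81527500584871, 'cx': 319.47985314326843, 'cy': 239.74519217501344, 'rvec': array([ 2.26045591,  1.1396522 , -0.40756425]), 'tvec': array([-300.88832242, -283.64984842, 1551.470284  ])}
side {'vertical_fov': 54.89113010028741, 'cx': 319.48430700173196, 'cy': 245.03729878261922, 'rvec': array([ 2.01487362, -0.61489111,  0.3351307 ]), 'tvec': array([-390.77051553,  197.67098898,  755.35910849])}
wrist {'vertical_fov': 64.11792622380702, 'cx': 318.2310783329018, 'cy': 239.84144294936803, 'T_tool_cam': array([[-8.96735595e-04, -9.67672135e-01, -2.52209902e-01,
         7.25502090e+01],
       [ 9.99999484e-01, -7.47374341e-04, -6.88005533e-04,
         7.44295269e-01],
       [ 4.77268574e-04, -2.52210388e-01,  9.67672306e-01,
        -1.70776317e+02],
       [ 0.00000000e+00,  0.00000000e+00,  0.00000000e+00,
         1.00000000e+00]])}
```

View pics/scene0.png

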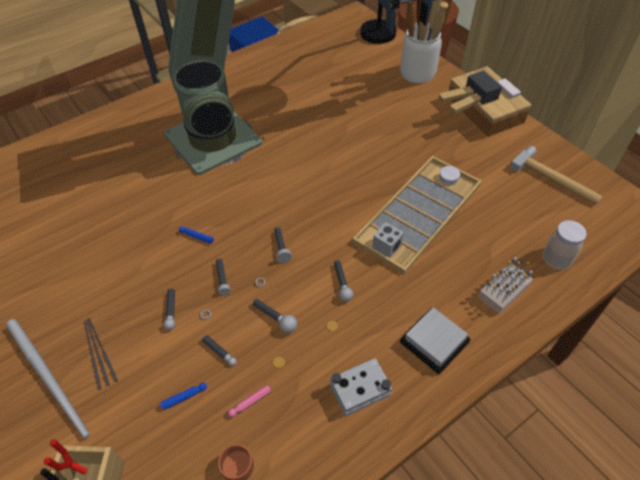

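View pics/side0.png

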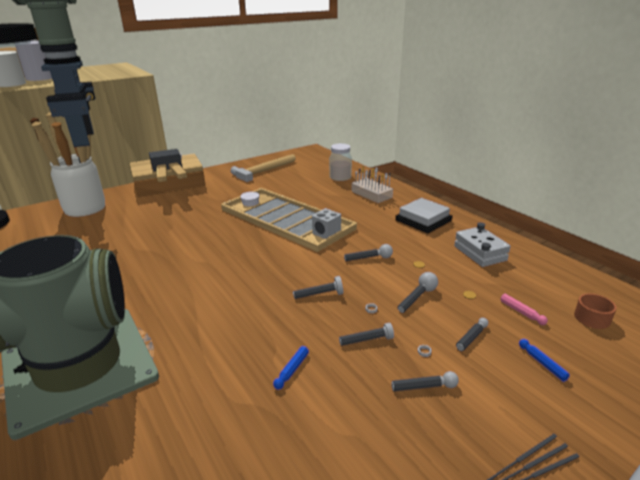

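The scene picture shows the tray at about (418,213), with the doming block at (388,238) in the lower-left end and the tin at (450,175). The six punches are heads at (288,323), (345,294), (170,322), (230,358), (284,255) and (223,288). The blue and pink ones, (195,235), (183,396) and (250,402), are decoys. I'll enlarge to identify them.

```bash
python3 - <<'E'
import cv2
a=cv2.imread("pics/scene0.png")
cv2.imwrite("pics/c1.png",cv2.resize(a[220:375,155:362],None,fx=3.8,fy=3.8,interpolation=cv2.INTER_CUBIC))
cv2.imwrite("pics/c2.png",cv2.resize(a[150:275,345:490],None,fx=4.8,fy=4.8,interpolation=cv2.INTER_CUBIC))
E
```

```text
(no output)
```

View pics/c1.png

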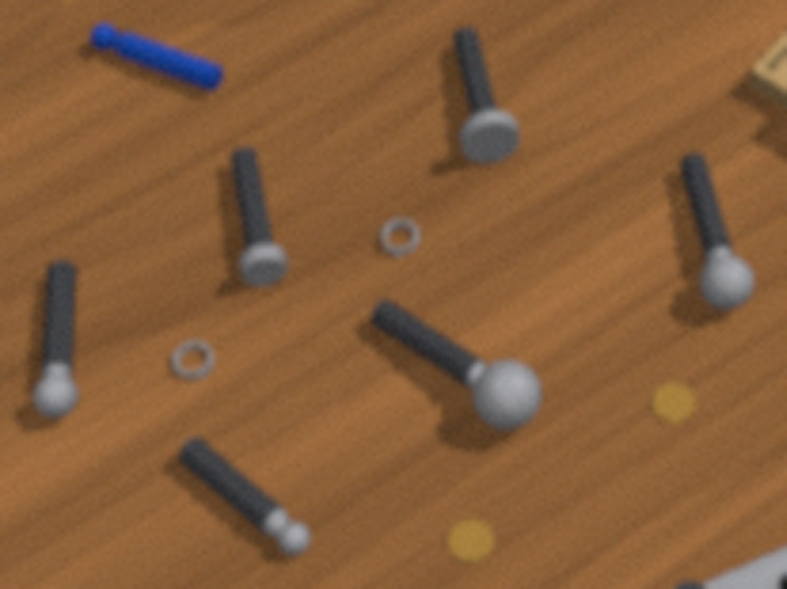

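View pics/c2.png

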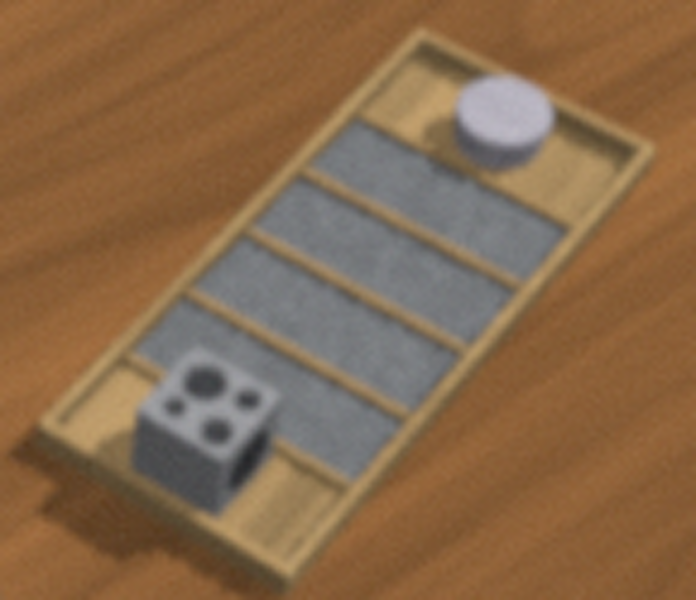

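c1 shows, at c1 pixels:
- punch_38 ball (507,394), tail (385,312)
- punch_31 ball (727,280), tail (693,162)
- punch_24 ball (55,392), tail (62,270)
- punch_17 ball (292,537), tail (190,450)
- flat discs at (490,137) and (263,264)

The four metal punches with round heads are the ones meant, and the ball sizes, 68>54>42>30 px, fit the order. c2 shows the tray's rim corners at about (420,30), (652,148), (287,578) and (42,428), with the block at the lower left.

```bash
cat > h.py <<'E'
import numpy as np, cv2
from scipy.spatial.transform import Rotation as Ro
from workcell import env
def cam(d,st=None):
    f=240/np.tan(np.radians(d["vertical_fov"]/2)); K=np.array([[f,0,d["cx"]],[0,f,d["cy"]],[0,0,1]])
    if "rvec" in d:
        R=cv2.Rodrigues(d["rvec"])[0].T; return K,R,-R@d["tvec"]
    T=np.eye(4);T[:3,:3]=Ro.from_euler("xyz",st["ee_rot"],degrees=True).as_matrix();T[:3,3]=st["ee_pos"]
    T=T@d["T_tool_cam"]; return K,T[:3,:3],T[:3,3]
def pt(c,uv,z):
    K,R,o=c; r=R@np.linalg.solve(K,[*uv,1]); return o+r*(z-o[2])/r[2]
def proj(c,p):
    K,R,o=c; q=K@(R.T@(np.array(p,float)-o)); return q[:2]/q[2]
def snap(n,fn):
    s=env.state(); d=env.grab_frame(n); cv2.imwrite("pics/"+fn,d["frame"][:,:,::-1]); c=cam(d,s)
    np.save("pics/"+fn+".npy",np.array(c,dtype=object),allow_pickle=True); return c,d["frame"]
E
python3 - <<'E'
from h import *
c=cam(env.grab_frame("scene")); s=cam(env.grab_frame("side"))
P={38:((507,394),(385,312)),31:((727,280),(693,162)),24:((55,392),(62,270)),17:((292,537),(190,450)),'f36':((490,137),(465,37)),'f27':((263,264),(244,157))}
for k,(b,t) in P.items():
    r=k/2 if isinstance(k,int) else int(k[1:])/2
    B=pt(c,np.array(b)/3.8+[155,220],r);T=pt(c,np.array(t)/3.8+[155,220],8)
    v=(B-T)[:2];print(k,B.round(1),"yaw",np.degrees(np.arctan2(v[1],v[0])).round(1),"len",np.linalg.norm(v).round(1),"side px",proj(s,B).round())
C=[pt(c,np.array(b)/4.8+[345,150],18) for b in [(420,30),(652,148),(287,578),(42,428)]]
C=np.array(C);print(C.round(1),C.mean(0).round(1)); 
for i in range(4):
    v=C[(i+1)%4]-C[i];print(np.linalg.norm(v).round(1),np.degrees(np.arctan2(v[1],v[0])).round(1))
print([proj(s,p).round() for p in C])
E
```

```text
38 [ 622.7 -163.5   19. ] yaw 14.3 len 94.6 side px [429. 280.]
31 [635.3 -18.9  15.5] yaw -24.9 len 90.6 side px [386. 250.]
24 [ 466.8 -364.3   12. ] yaw -28.9 len 83.9 side px [450. 378.]
17 [ 620.4 -302.     8.5] yaw 13.3 len 80.9 side px [484. 322.]
f36 [470.3 -72.3  18. ] yaw -23.1 len 88.2 side px [340. 284.]
f27 [ 463.9 -228.    13.5] yaw -21.7 len 83.3 side px [390. 330.]
[[435.2 426.   18. ]
 [574.7 462.   18. ]
 [666.6 123.3  18. ]
 [528.   86.7  18. ]] [551.1 274.5  18. ]
144.1 14.5
351.0 -74.8
143.3 -165.2
351.8 105.3
[array([223., 203.]), array([263., 187.]), array([359., 222.]), array([320., 244.])]
```

```bash
cat >> h.py <<'E'
B={38:(622.7,-163.5,14.3),31:(635.3,-18.9,-24.9),24:(466.8,-364.3,-28.9),17:(620.4,-302,13.3)}
TC=np.array([551.1,274.5]);TY=15.0
LANE={38:(39,-81),31:(39,-27),24:(38,27),17:(37,81)}
def pick(k):
    x,y,a=B[k];r=np.radians(a);return x-34*np.cos(r),y-34*np.sin(r),a+180
def place(k,g=34,dy=0,da=0):
    a=np.radians(TY);x,y=LANE[k];x-=g;y-=dy
    return TC[0]+x*np.cos(a)-y*np.sin(a),TC[1]+x*np.sin(a)+y*np.cos(a),TY+180+da
def plan(x,y,yaw,z,base=None):
    s=env.state();p=s["ee_pos"] if base is None else np.array(base[:3],float)
    y0=s["ee_rot"][2] if base is None else base[3]
    dy=(yaw-y0+180)%360-180;a=np.radians(yaw);d=np.array([x,y,z])-p
    t=np.array([d[0]*np.cos(a)+d[1]*np.sin(a),d[0]*np.sin(a)-d[1]*np.cos(a),-d[2]])
    print("target",np.round([x,y,z,yaw],1),"| rz total units",round(-dy/30,4),"| t units",(t/500).round(4),"mm",t.round(1),"rows>=",np.ceil(np.linalg.norm(t)/55))
E
python3 -c "
from h import *
for k in B: print(k,pick(k),place(k))
plan(*pick(31),150)"
```

```text
38 (np.float64(589.7534651321665), np.float64(-171.89796643257327), 194.3) (np.float64(576.8939717847495), np.float64(197.55410329609805), 195.0)
31 (np.float64(604.4605035140902), np.float64(-4.584782345505303), 155.1) (np.float64(562.9177433492134), np.float64(249.71409791570775), 195.0)
24 (np.float64(437.0342060819994), np.float64(-347.8683989693299), 151.1) (np.float64(547.9755890873882), np.float64(301.615273490215), 195.0)
17 (np.float64(587.311918325579), np.float64(-309.82169106439557), 193.3) (np.float64(533.0334348255631), np.float64(353.5164490647221), 195.0)
target [604.5  -4.6 150.  155.1] | rz total units 0.3128 | t units [-1.2879 -0.6335  0.1271] mm [-643.9 -316.8   63.6] rows>= 14.0
```

send_rows(motion=[{"rz": 0.313,"gripper": -1},{"tx": -0.0859,"ty": -0.0422,"tz": 0.0085,"gripper": -1},{"tx": -0.0859,"ty": -0.0422,"tz": 0.0085,"gripper": -1},{"tx": -0.0859,"ty": -0.0422,"tz": 0.0085,"gripper": -1},{"tx": -0.0859,"ty": -0.0422,"tz": 0.0085,"gripper": -1},{"tx": -0.0859,"ty": -0.0422,"tz": 0.0085,"gripper": -1},{"tx": -0.0859,"ty": -0.0422,"tz": 0.0085,"gripper": -1},{"tx": -0.0859,"ty": -0.0422,"tz": 0.0085,"gripper": -1},{"tx": -0.0859,"ty": -0.0422,"tz": 0.0085,"gripper": -1},{"tx": -0.0859,"ty": -0.0422,"tz": 0.0085,"gripper": -1},{"tx": -0.0859,"ty": -0.0422,"tz": 0.0085,"gripper": -1},{"tx": -0.0859,"ty": -0.0422,"tz": 0.0085,"gripper": -1}], grip_force=40)

```text
invalid input at $.motion[0]: expected keys tx, ty, tz, rx, ry, rz, gripper
```

send_rows(motion=[{"tx": -0.0859,"ty": -0.0422,"tz": 0.0085,"gripper": -1},{"tx": -0.0859,"ty": -0.0422,"tz": 0.0085,"gripper": -1},{"tx": -0.0859,"ty": -0.0422,"tz": 0.0085,"gripper": -1},{"tx": -0.0859,"ty": -0.0422,"tz": 0.0085,"gripper": -1},{"gripper": -1},{"gripper": -1}])

```text
invalid input at $.motion[0]: expected keys tx, ty, tz, rx, ry, rz, gripper
```

```bash
python3 - <<'E'
from h import *
print(env.state()["ee_pos"],env.state()["ee_rot"])
c,f=snap("wrist","w1.png"); 
x,y,a=B[31];print("pred ball",proj(c,(x,y,15.5)),"tail",proj(c,(x-93*np.cos(np.radians(a)),y-93*np.sin(np.radians(a)),8)))
plan(*pick(31),5)
E
```

```text
[153.75832763 553.85562256 213.56781083] [-1.79955813e+02 -2.07806178e-03  1.64485405e+02]Traceback (most recent call last):
  File "<stdin>", line 3, in <module>
  File "h.py", line 16, in snap
    np.save("pics/"+fn+".npy",np.array(c,dtype=object),allow_pickle=True); return c,d["frame"]
                              ~~~~~~~~^^^^^^^^^^^^^^^^
ValueError: could not broadcast input array from shape (3,3) into shape (3,)
```

View pics/w1.png

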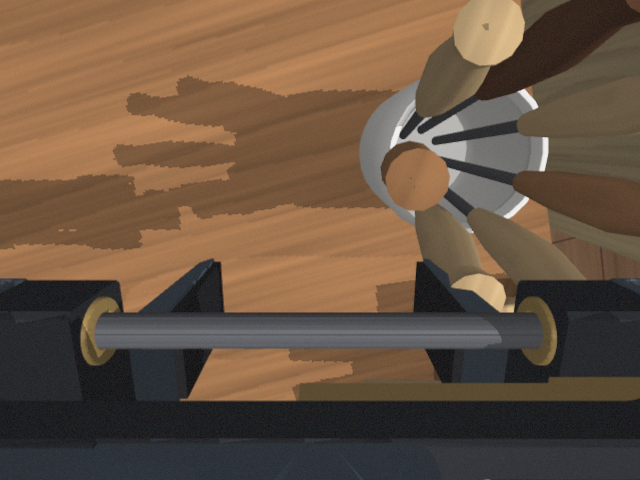

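The wrist picture (still at the start pose) shows the fingers and the brush pot at (450,150), nothing relevant. Rows need every key, so I'm resending.

send_rows(motion=[{"tx": 0,"ty": 0,"tz": 0,"rx": 0,"ry": 0,"rz": 0.313,"gripper": -1},{"tx": -0.1073,"ty": -0.0528,"tz": 0.0106,"rx": 0,"ry": 0,"rz": 0,"gripper": -1},{"tx": -0.1073,"ty": -0.0528,"tz": 0.0106,"rx": 0,"ry": 0,"rz": 0,"gripper": -1},{"tx": -0.1073,"ty": -0.0528,"tz": 0.0106,"rx": 0,"ry": 0,"rz": 0,"gripper": -1},{"tx": -0.1073,"ty": -0.0528,"tz": 0.0106,"rx": 0,"ry": 0,"rz": 0,"gripper": -1},{"tx": -0.1073,"ty": -0.0528,"tz": 0.0106,"rx": 0,"ry": 0,"rz": 0,"gripper": -1},{"tx": -0.1073,"ty": -0.0528,"tz": 0.0106,"rx": 0,"ry": 0,"rz": 0,"gripper": -1},{"tx": -0.1073,"ty": -0.0528,"tz": 0.0106,"rx": 0,"ry": 0,"rz": 0,"gripper": -1},{"tx": -0.1073,"ty": -0.0528,"tz": 0.0106,"rx": 0,"ry": 0,"rz": 0,"gripper": -1},{"tx": -0.1073,"ty": -0.0528,"tz": 0.0106,"rx": 0,"ry": 0,"rz": 0,"gripper": -1},{"tx": -0.1073,"ty": -0.0528,"tz": 0.0106,"rx": 0,"ry": 0,"rz": 0,"gripper": -1},{"tx": -0.1073,"ty": -0.0528,"tz": 0.0106,"rx": 0,"ry": 0,"rz": 0,"gripper": -1}], grip_force=40)

```text
time_s: 1.8
ee_pos: [567.9, 40.4, 155.6]
ee_rot: [180.0, 0.0, 155.1]
force: [-0.4, 2.0, -0.2]
gripper_width: 91.1
gripper_force: 0.0
```

send_rows(motion=[{"tx": -0.1073,"ty": -0.0528,"tz": 0.0106,"rx": 0,"ry": 0,"rz": 0,"gripper": -1},{"tx": 0,"ty": 0,"tz": 0,"rx": 0,"ry": 0,"rz": 0,"gripper": -1},{"tx": 0,"ty": 0,"tz": 0,"rx": 0,"ry": 0,"rz": 0,"gripper": -1}])

```text
time_s: 2.17
ee_pos: [603.7, -4.2, 150.0]
ee_rot: [-180.0, -0.1, 155.1]
force: [-0.5, 0.5, 0.3]
gripper_width: 91.1
gripper_force: 0.0
```

```bash
sed -i '/np.save/s/np.save.*; return/return/' h.py; python3 - <<'E'
from h import *
print(env.state()["ee_pos"],env.state()["ee_rot"])
c,f=snap("wrist","w2.png"); 
x,y,a=B[31];print("pred ball",proj(c,(x,y,15.5)),"tail",proj(c,(x-93*np.cos(np.radians(a)),y-93*np.sin(np.radians(a)),8)))
plan(*pick(31),5)
E
```

```text
[603.69998591  -4.16117268 149.95320018] [-1.79999492e+02 -8.82969281e-02  1.55060996e+02]
pred ball [317.92216048 272.22216934] tail [317.72727883 158.97888089]
target [604.5  -4.6   5.  155.1] | rz total units 0.0009 | t units [-0.0025 -0.001   0.2905] mm [ -1.3  -0.5 145.3] rows>= 3.0
```

View pics/w2.png

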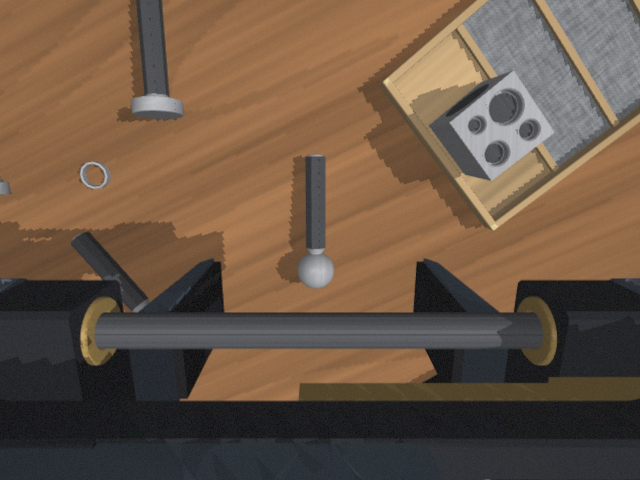

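The wrist view shows punch_31 with its ball at (316,270) and tail at (316,157), within 2 px of the prediction. flat_36 is at (157,106), the tray corners at (387,83) and (493,229). Descending.

send_rows(motion=[{"tx": -0.0025,"ty": -0.003,"tz": 0.1,"rx": 0,"ry": 0,"rz": 0,"gripper": -1},{"tx": 0,"ty": 0,"tz": 0.1,"rx": 0,"ry": 0,"rz": 0,"gripper": -1},{"tx": 0,"ty": 0,"tz": 0.06,"rx": 0,"ry": 0,"rz": 0,"gripper": -1},{"tx": 0,"ty": 0,"tz": 0.0305,"rx": 0,"ry": 0,"rz": 0,"gripper": -1},{"tx": 0,"ty": 0,"tz": 0,"rx": 0,"ry": 0,"rz": 0,"gripper": -1},{"tx": 0,"ty": 0,"tz": 0,"rx": 0,"ry": 0,"rz": 0,"gripper": 1},{"tx": 0,"ty": 0,"tz": 0,"rx": 0,"ry": 0,"rz": 0,"gripper": 1},{"tx": 0,"ty": 0,"tz": 0,"rx": 0,"ry": 0,"rz": 0,"gripper": 1},{"tx": 0,"ty": 0,"tz": 0,"rx": 0,"ry": 0,"rz": 0,"gripper": 1},{"tx": 0,"ty": 0,"tz": 0,"rx": 0,"ry": 0,"rz": 0,"gripper": 1}])

```text
time_s: 3.48
ee_pos: [604.9, -6.3, 5.2]
ee_rot: [180.0, 0.0, 155.1]
force: [-0.2, -0.2, -0.7]
gripper_width: 44.0
gripper_force: 0.0
```

```bash
python3 - <<'E'
from h import *
c=cam(env.grab_frame("wrist"),{"ee_pos":np.array([603.7,-4.16,149.95]),"ee_rot":np.array([180,-.088,155.06])})
print([pt(c,u,18).round(1) for u in [(387,83),(493,229)]])
s=env.state();print(s["ee_pos"],s["gripper_width"],s["gripper_force"])
plan(*place(31),105)
E
```

```text
[array([522.4,  90. ,  18. ]), array([660.9, 125.7,  18. ])]
[604.85985649  -6.33025956   5.11659619] 40.24196250339614 0.0
target [562.9 249.7 105.  195. ] | rz total units -1.3305 | t units [-0.0515  0.5164 -0.1998] mm [-25.8 258.2 -99.9] rows>= 6.0
```

send_rows(motion=[{"tx": 0,"ty": 0,"tz": 0,"rx": 0,"ry": 0,"rz": 0,"gripper": 1},{"tx": 0,"ty": 0,"tz": 0,"rx": 0,"ry": 0,"rz": 0,"gripper": 1},{"tx": 0,"ty": 0,"tz": 0,"rx": 0,"ry": 0,"rz": 0,"gripper": 1},{"tx": 0,"ty": 0,"tz": 0,"rx": 0,"ry": 0,"rz": 0,"gripper": 1},{"tx": 0,"ty": 0,"tz": -0.01,"rx": 0,"ry": 0,"rz": 0,"gripper": 1},{"tx": 0,"ty": 0,"tz": -0.03,"rx": 0,"ry": 0,"rz": -0.3,"gripper": 1},{"tx": 0,"ty": 0,"tz": -0.06,"rx": 0,"ry": 0,"rz": -0.34,"gripper": 1},{"tx": 0,"ty": 0,"tz": -0.06,"rx": 0,"ry": 0,"rz": -0.35,"gripper": 1},{"tx": 0,"ty": 0,"tz": -0.04,"rx": 0,"ry": 0,"rz": -0.34,"gripper": 1},{"tx": 0,"ty": 0,"tz": 0,"rx": 0,"ry": 0,"rz": 0,"gripper": 1}])

```text
time_s: 4.78
ee_pos: [605.8, -6.2, 106.6]
ee_rot: [-180.0, 0.2, -165.1]
force: [1.0, 0.4, -2.9]
gripper_width: 15.7
gripper_force: 40.0
```

```bash
python3 - <<'E'
from h import *
s=env.state();print(s["ee_pos"],s["ee_rot"],s["gripper_width"],s["gripper_force"])
plan(548.5+(562.9-551.1),276+(249.7-274.5),195,105)
E
```

```text
[605.76910162  -6.23666422 106.61302361] [-179.95223973    0.19335167 -165.12434036] 15.743702525459588 39.99837993633264
target [560.3 251.2 105.  195. ] | rz total units -0.0041 | t units [-0.0454  0.5209  0.0032] mm [-22.7 260.4   1.6] rows>= 5.0
```

send_rows(motion=[{"tx": -0.0076,"ty": 0.06,"tz": 0,"rx": 0,"ry": 0,"rz": 0,"gripper": 1},{"tx": -0.0076,"ty": 0.1,"tz": 0,"rx": 0,"ry": 0,"rz": 0,"gripper": 1},{"tx": -0.0076,"ty": 0.1,"tz": 0,"rx": 0,"ry": 0,"rz": 0,"gripper": 1},{"tx": -0.0076,"ty": 0.1,"tz": 0,"rx": 0,"ry": 0,"rz": 0,"gripper": 1},{"tx": -0.0076,"ty": 0.1,"tz": 0,"rx": 0,"ry": 0,"rz": 0,"gripper": 1},{"tx": -0.0074,"ty": 0.061,"tz": 0,"rx": 0,"ry": 0,"rz": 0,"gripper": 1},{"tx": 0,"ty": 0,"tz": 0,"rx": 0,"ry": 0,"rz": 0,"gripper": 1}])

```text
time_s: 5.65
ee_pos: [558.0, 253.1, 103.4]
ee_rot: [180.0, -0.1, -165.0]
force: [-0.4, -0.3, -2.9]
gripper_width: 15.4
gripper_force: 40.0
```

```bash
python3 - <<'E'
from h import *
s=env.state();print(s["ee_pos"],s["ee_rot"],s["gripper_width"],s["gripper_force"])
c,f=snap("wrist","w3.png");np.savez("pics/w3.npz",K=c[0],R=c[1],o=c[2])
E
```

```text
[557.99422048 253.10630715 103.44891799] [ 1.79994288e+02 -1.44300358e-01 -1.64974367e+02] 15.414877671400065 39.99950981044094
```

View pics/w3.png

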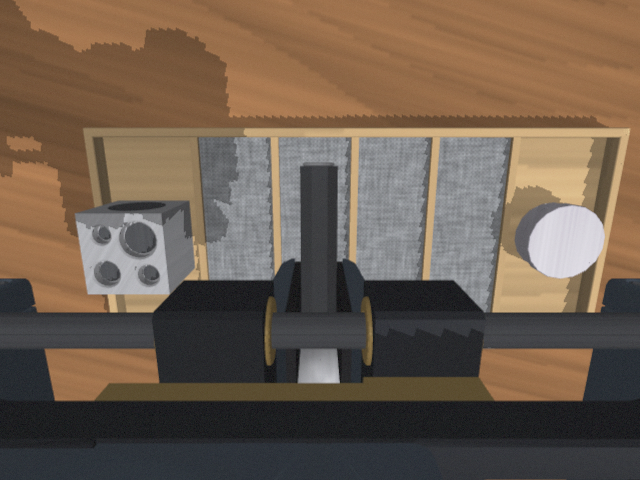

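The wrist view shows the near tray corners at (84,128) and (629,128), strips at x≈274, 354 and 435 (row 140), and punch_31's shank with its tail at (319,167) held straight above the second lane.

```bash
python3 - <<'E'
from h import *
n=np.load("pics/w3.npz");c=(n["K"],n["R"],n["o"])
A=pt(c,(84,128),18);D=pt(c,(629,128),18);v=D-A
print(A,D,np.linalg.norm(v),np.degrees(np.arctan2(v[1],v[0]))-90)
a=np.arctan2(v[1],v[0])-np.pi/2;m=(A+D)/2+74*np.array([np.cos(a),np.sin(a),0]);print("centre",m)
for u in [(274,140),(354,140),(435,140),(271,260),(350,260),(431,260)]:
    p=pt(c,u,10)-m; print(u,p[0]*np.cos(a)+p[1]*np.sin(a),-p[0]*np.sin(a)+p[1]*np.cos(a))
E
```

```text
[519.59326051  88.37119178  18.        ] [429.1041373  426.69886877  18.        ] 350.2197858998298 14.973846134518567
centre [545.83594522 276.65500974  18.        ]
(274, 140) -66.55852580050865 -54.10281539174396
(354, 140) -66.5588444139141 -0.6871609585432203
(435, 140) -66.55916698310863 53.39168295942727
(271, 260) 17.322183212252135 -58.68568194922507
(350, 260) 17.31813277645042 -1.6219007021143934
(431, 260) 17.313980169978095 56.88129227420028
```

```bash
python3 - <<'E'
import cv2
a=cv2.imread("pics/side0.png")
cv2.imwrite("pics/c3.png",cv2.resize(a[175:260,210:370],None,fx=5,fy=5,interpolation=cv2.INTER_CUBIC))
E
```

```text
(no output)
```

View pics/c3.png

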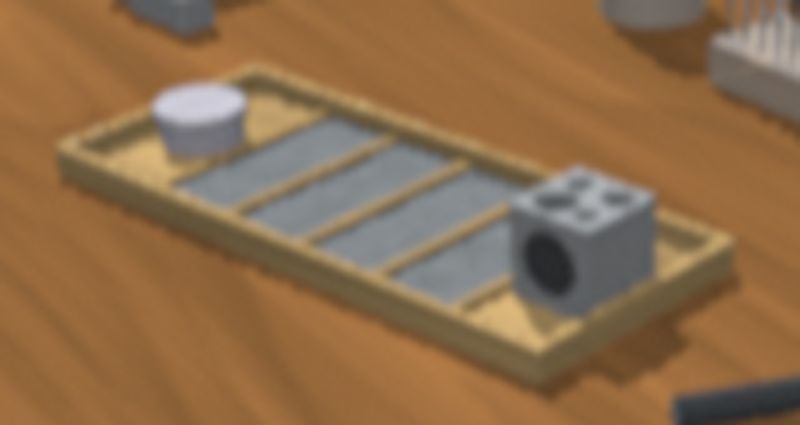

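The enlarged side crop shows the rim-top corners at about (62,155), (257,68), (733,240) and (541,352).

```bash
python3 - <<'E'
from h import *
s=cam(env.grab_frame("side"))
C=np.array([pt(s,np.array(b)/5+[210,175],18) for b in [(62,155),(257,68),(733,240),(541,352)]])
print(C.round(1),C.mean(0))
st=env.state();print(st["ee_pos"])
a=np.radians(15)
for g in [(562.9-551.1+547.5,249.7-274.5+275.7)]: plan(*g,195,11.5)
E
```

```text
[[425.2 409.9  18. ]
 [566.7 456.6  18. ]
 [658.7 121.4  18. ]
 [519.3  82.4  18. ]] [542.48160649 267.58454784  18.        ]
[558.55708338 250.77059743 103.78617584]
target [559.3 250.9  11.5 195. ] | rz total units -0.0021 | t units [-1.500e-03 -1.000e-04  1.846e-01] mm [-0.8 -0.1 92.3] rows>= 2.0
```

send_rows(motion=[{"tx": 0,"ty": 0,"tz": 0.07,"rx": 0,"ry": 0,"rz": 0,"gripper": 1},{"tx": 0,"ty": 0,"tz": 0.07,"rx": 0,"ry": 0,"rz": 0,"gripper": 1},{"tx": 0,"ty": 0,"tz": 0.03,"rx": 0,"ry": 0,"rz": 0,"gripper": 1},{"tx": 0,"ty": 0,"tz": 0.01,"rx": 0,"ry": 0,"rz": 0,"gripper": 1},{"tx": 0,"ty": 0,"tz": 0,"rx": 0,"ry": 0,"rz": 0,"gripper": 1},{"tx": 0,"ty": 0,"tz": 0,"rx": 0,"ry": 0,"rz": 0,"gripper": 1}])

```text
time_s: 6.5
ee_pos: [560.3, 251.5, 16.4]
ee_rot: [180.0, 0.1, -165.0]
force: [-0.1, 0.7, -2.1]
gripper_width: 15.2
gripper_force: 40.0
```

send_rows(motion=[{"tx": 0,"ty": 0,"tz": 0.003,"rx": 0,"ry": 0,"rz": 0,"gripper": 1},{"tx": 0,"ty": 0,"tz": 0,"rx": 0,"ry": 0,"rz": 0,"gripper": 1}])

```text
time_s: 6.75
ee_pos: [559.5, 251.3, 14.0]
ee_rot: [180.0, 0.0, -165.0]
force: [-0.2, -0.7, -2.6]
gripper_width: 15.4
gripper_force: 40.0
```

send_rows(motion=[{"tx": 0,"ty": 0,"tz": 0.003,"rx": 0,"ry": 0,"rz": 0,"gripper": 1},{"tx": 0,"ty": 0,"tz": 0,"rx": 0,"ry": 0,"rz": 0,"gripper": 1}])

```text
time_s: 7.0
ee_pos: [559.2, 251.2, 12.0]
ee_rot: [180.0, -0.0, -165.0]
force: [-0.1, 0.2, -2.6]
gripper_width: 15.5
gripper_force: 40.0
```

send_rows(motion=[{"tx": 0,"ty": 0,"tz": 0.002,"rx": 0,"ry": 0,"rz": 0,"gripper": 1},{"tx": 0,"ty": 0,"tz": 0,"rx": 0,"ry": 0,"rz": 0,"gripper": 1}])

```text
time_s: 7.25
ee_pos: [559.4, 251.3, 11.2]
ee_rot: [180.0, 0.0, -165.0]
force: [-0.4, 0.4, -1.9]
gripper_width: 15.5
gripper_force: 40.0
```

send_rows(motion=[{"tx": 0,"ty": 0,"tz": 0,"rx": 0,"ry": 0,"rz": 0,"gripper": 0.25},{"tx": 0,"ty": 0,"tz": 0,"rx": 0,"ry": 0,"rz": 0,"gripper": 0.25},{"tx": 0,"ty": 0,"tz": 0,"rx": 0,"ry": 0,"rz": 0,"gripper": 0.25},{"tx": 0,"ty": 0,"tz": -0.02,"rx": 0,"ry": 0,"rz": 0,"gripper": 0.25},{"tx": 0,"ty": 0,"tz": -0.06,"rx": 0,"ry": 0,"rz": 0,"gripper": 0.25},{"tx": 0,"ty": 0,"tz": -0.12,"rx": 0,"ry": 0,"rz": 0,"gripper": 0}])

```text
time_s: 8.0
ee_pos: [557.9, 250.6, 110.5]
ee_rot: [-180.0, -0.3, -165.0]
force: [1.2, -0.3, 0.1]
gripper_width: 41.4
gripper_force: 0.0
```

```bash
sed -i 's/^TC=.*;/TC=np.array([547.0,275.6]);/' h.py; python3 - <<'E'
from h import *
s=env.state();print(s["ee_pos"],s["gripper_width"])
snap("wrist","w4.png")
plan(*pick(38),110,base=(559.4,251.3,111.2,195)) 
E
```

```text
[557.87603055 250.58875783 110.50126614] 41.44241862080734
target [ 589.8 -171.9  110.   194.3] | rz total units 0.0233 | t units [ 0.1502 -0.8352  0.0024] mm [  75.1 -417.6    1.2] rows>= 8.0
```

View pics/w4.png

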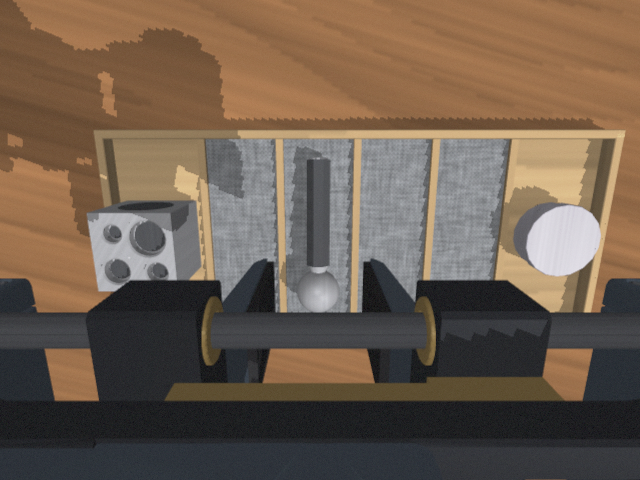

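The wrist view shows punch_31 lying in the second lane, ball at (318,290), tail at (318,160), centred between the strips at 280 and 356. Next is punch_38.

send_rows(motion=[{"tx": 0.0167,"ty": -0.0928,"tz": 0,"rx": 0,"ry": 0,"rz": 0.023,"gripper": -0.2},{"tx": 0.0167,"ty": -0.0928,"tz": 0,"rx": 0,"ry": 0,"rz": 0,"gripper": -0.2},{"tx": 0.0167,"ty": -0.0928,"tz": 0,"rx": 0,"ry": 0,"rz": 0,"gripper": -0.2},{"tx": 0.0167,"ty": -0.0928,"tz": 0,"rx": 0,"ry": 0,"rz": 0,"gripper": -0.2},{"tx": 0.0167,"ty": -0.0928,"tz": 0,"rx": 0,"ry": 0,"rz": 0,"gripper": -0.2},{"tx": 0.0167,"ty": -0.0928,"tz": 0,"rx": 0,"ry": 0,"rz": 0,"gripper": -0.2},{"tx": 0.0167,"ty": -0.0928,"tz": 0,"rx": 0,"ry": 0,"rz": 0,"gripper": -0.2},{"tx": 0.0167,"ty": -0.0928,"tz": 0,"rx": 0,"ry": 0,"rz": 0,"gripper": -0.2},{"tx": 0.0167,"ty": -0.0928,"tz": 0,"rx": 0,"ry": 0,"rz": 0,"gripper": -0.2},{"tx": 0,"ty": 0,"tz": 0,"rx": 0,"ry": 0,"rz": 0,"gripper": -0.2},{"tx": 0,"ty": 0,"tz": 0,"rx": 0,"ry": 0,"rz": 0,"gripper": -0.2}])

```text
time_s: 9.43
ee_pos: [590.2, -171.6, 111.4]
ee_rot: [180.0, 0.0, -165.7]
force: [-0.6, 0.7, -0.0]
gripper_width: 54.8
gripper_force: 0.0
```

```bash
python3 - <<'E'
from h import *
s=env.state();print(s["ee_pos"],s["gripper_width"])
c,f=snap("wrist","w5.png")
x,y,a=B[38];print("pred ball",proj(c,(x,y,19)),"tail",proj(c,(x-98*np.cos(np.radians(a)),y-98*np.sin(np.radians(a)),8)))
plan(*pick(38),5)
E
```

```text
[ 590.16156629 -171.55774632  111.35446437] 54.76783677586992
pred ball [316.14496081 288.54506128] tail [315.85133313 151.10328988]
target [ 589.8 -171.9    5.   194.3] | rz total units 0.0012 | t units [ 0.0013 -0.0015  0.2127] mm [  0.6  -0.7 106.3] rows>= 2.0
```

View pics/w5.png

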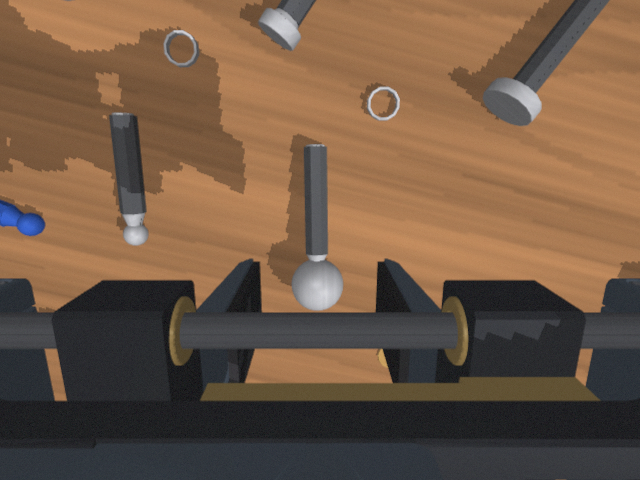

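punch_38's ball is at (317,285) and its tail at (316,147), within 3 px of the prediction, and the flats at (513,102) and (280,28) are clear of the fingers. Grasping.

send_rows(motion=[{"tx": 0.003,"ty": -0.0005,"tz": 0.08,"rx": 0,"ry": 0,"rz": 0,"gripper": -0.2},{"tx": 0,"ty": 0,"tz": 0.08,"rx": 0,"ry": 0,"rz": 0,"gripper": -0.2},{"tx": 0,"ty": 0,"tz": 0.04,"rx": 0,"ry": 0,"rz": 0,"gripper": -0.2},{"tx": 0,"ty": 0,"tz": 0.0125,"rx": 0,"ry": 0,"rz": 0,"gripper": -0.2},{"tx": 0,"ty": 0,"tz": 0,"rx": 0,"ry": 0,"rz": 0,"gripper": 0.2},{"tx": 0,"ty": 0,"tz": 0,"rx": 0,"ry": 0,"rz": 0,"gripper": 1},{"tx": 0,"ty": 0,"tz": 0,"rx": 0,"ry": 0,"rz": 0,"gripper": 1},{"tx": 0,"ty": 0,"tz": 0,"rx": 0,"ry": 0,"rz": 0,"gripper": 1},{"tx": 0,"ty": 0,"tz": 0,"rx": 0,"ry": 0,"rz": 0,"gripper": 1},{"tx": 0,"ty": 0,"tz": 0,"rx": 0,"ry": 0,"rz": 0,"gripper": 1},{"tx": 0,"ty": 0,"tz": 0,"rx": 0,"ry": 0,"rz": 0,"gripper": 1}])

```text
time_s: 10.85
ee_pos: [589.1, -172.7, 5.3]
ee_rot: [-180.0, 0.0, -165.7]
force: [-0.4, 0.5, 4.3]
gripper_width: 15.4
gripper_force: 41.8
```

```bash
python3 - <<'E'
from h import *
s=env.state();p=s["ee_pos"];print(p,s["gripper_width"],s["gripper_force"])
plan(*place(38),110,base=(*p[:2],p[2]+105,194.3))
E
```

```text
[ 589.12248369 -172.66314294    5.27603185] 15.421582793898864 41.768749655238935
target [572.8 198.7 110.  195. ] | rz total units -0.0233 | t units [-1.607e-01  7.258e-01  6.000e-04] mm [-8.030e+01  3.629e+02  3.000e-01] rows>= 7.0
```

send_rows(motion=[{"tx": 0,"ty": 0,"tz": -0.01,"rx": 0,"ry": 0,"rz": 0,"gripper": 1},{"tx": 0,"ty": 0,"tz": -0.05,"rx": 0,"ry": 0,"rz": 0,"gripper": 1},{"tx": 0,"ty": 0,"tz": -0.1,"rx": 0,"ry": 0,"rz": -0.023,"gripper": 1},{"tx": 0,"ty": 0,"tz": -0.05,"rx": 0,"ry": 0,"rz": 0,"gripper": 1},{"tx": -0.0201,"ty": 0.06,"tz": 0,"rx": 0,"ry": 0,"rz": 0,"gripper": 1},{"tx": -0.0201,"ty": 0.1,"tz": 0,"rx": 0,"ry": 0,"rz": 0,"gripper": 1},{"tx": -0.0201,"ty": 0.1,"tz": 0,"rx": 0,"ry": 0,"rz": 0,"gripper": 1},{"tx": -0.0201,"ty": 0.1,"tz": 0,"rx": 0,"ry": 0,"rz": 0,"gripper": 1},{"tx": -0.0201,"ty": 0.1,"tz": 0,"rx": 0,"ry": 0,"rz": 0,"gripper": 1},{"tx": -0.0201,"ty": 0.1,"tz": 0,"rx": 0,"ry": 0,"rz": 0,"gripper": 1},{"tx": -0.0201,"ty": 0.1,"tz": 0,"rx": 0,"ry": 0,"rz": 0,"gripper": 1},{"tx": -0.0201,"ty": 0.0658,"tz": 0,"rx": 0,"ry": 0,"rz": 0,"gripper": 1}])

```text
time_s: 12.35
ee_pos: [571.3, 200.8, 108.8]
ee_rot: [180.0, -0.1, -164.9]
force: [-0.1, -0.5, -3.3]
gripper_width: 15.4
gripper_force: 41.7
```

send_rows(motion=[{"tx": 0,"ty": 0,"tz": 0,"rx": 0,"ry": 0,"rz": 0,"gripper": 1},{"tx": 0,"ty": 0,"tz": 0,"rx": 0,"ry": 0,"rz": 0,"gripper": 1}])

```text
time_s: 12.6
ee_pos: [571.9, 198.2, 109.0]
ee_rot: [-180.0, -0.1, -165.0]
force: [0.5, 0.4, -3.7]
gripper_width: 15.6
gripper_force: 41.7
```

```bash
python3 - <<'E'
from h import *
s=env.state();p=s["ee_pos"];print(p,s["ee_rot"],s["gripper_width"],s["gripper_force"])
plan(*place(38),14)
snap("wrist","w6.png")
E
```

```text
[571.94171128 198.20687412 109.00638215] [-1.79968070e+02 -1.25958432e-01 -1.64984500e+02] 15.623132626196105 41.73091060722072
target [572.8 198.7  14.  195. ] | rz total units 0.0005 | t units [-0.0019  0.0004  0.19  ] mm [-0.9  0.2 95. ] rows>= 2.0
```

View pics/w6.png

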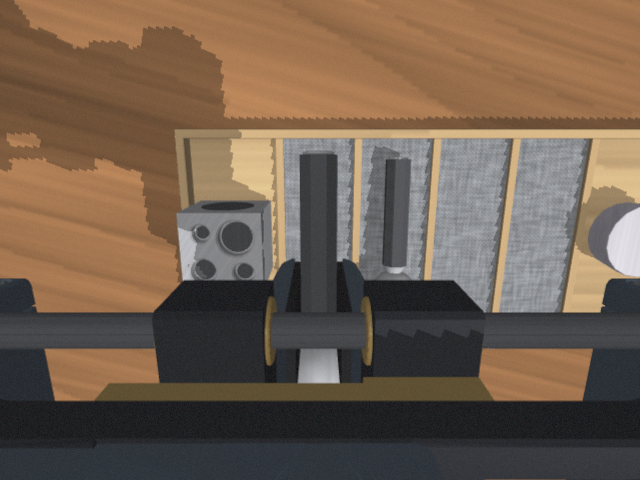

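punch_38 is centred at x=318 above the lane beside the block (strips at 280 and 356), with punch_31 undisturbed at (397,210). Lowering.

send_rows(motion=[{"tx": -0.001,"ty": 0,"tz": 0.07,"rx": 0,"ry": 0,"rz": 0,"gripper": 1},{"tx": 0,"ty": 0,"tz": 0.07,"rx": 0,"ry": 0,"rz": 0,"gripper": 1},{"tx": 0,"ty": 0,"tz": 0.035,"rx": 0,"ry": 0,"rz": 0,"gripper": 1},{"tx": 0,"ty": 0,"tz": 0.012,"rx": 0,"ry": 0,"rz": 0,"gripper": 1},{"tx": 0,"ty": 0,"tz": 0.003,"rx": 0,"ry": 0,"rz": 0,"gripper": 1},{"tx": 0,"ty": 0,"tz": 0,"rx": 0,"ry": 0,"rz": 0,"gripper": 1}])

```text
time_s: 13.4
ee_pos: [574.0, 199.1, 16.0]
ee_rot: [180.0, 0.1, -165.0]
force: [0.1, -0.2, -3.2]
gripper_width: 15.6
gripper_force: 41.7
```

send_rows(motion=[{"tx": 0,"ty": 0,"tz": 0.002,"rx": 0,"ry": 0,"rz": 0,"gripper": 1},{"tx": 0,"ty": 0,"tz": 0.0,"rx": 0,"ry": 0,"rz": 0,"gripper": 1}])

```text
time_s: 13.65
ee_pos: [573.3, 199.1, 14.3]
ee_rot: [180.0, 0.0, -165.0]
force: [0.4, -0.1, -3.5]
gripper_width: 15.2
gripper_force: 41.7
```

send_rows(motion=[{"tx": 0,"ty": 0,"tz": 0.004,"rx": 0,"ry": 0,"rz": 0,"gripper": 1},{"tx": 0,"ty": 0,"tz": 0.0,"rx": 0,"ry": 0,"rz": 0,"gripper": 1}])

```text
time_s: 13.9
ee_pos: [573.0, 198.9, 11.7]
ee_rot: [180.0, -0.0, -165.0]
force: [-0.2, -0.3, -4.5]
gripper_width: 15.4
gripper_force: 41.7
```

send_rows(motion=[{"tx": 0,"ty": 0,"tz": 0.0015,"rx": 0,"ry": 0,"rz": 0,"gripper": 1},{"tx": 0,"ty": 0,"tz": 0.0,"rx": 0,"ry": 0,"rz": 0,"gripper": 1}])

```text
time_s: 14.15
ee_pos: [573.1, 198.9, 11.4]
ee_rot: [180.0, 0.0, -165.0]
force: [-0.5, -0.4, -0.6]
gripper_width: 15.3
gripper_force: 41.9
```

send_rows(motion=[{"tx": 0,"ty": 0,"tz": 0,"rx": 0,"ry": 0,"rz": 0,"gripper": 0.35},{"tx": 0,"ty": 0,"tz": 0,"rx": 0,"ry": 0,"rz": 0,"gripper": 0.35},{"tx": 0,"ty": 0,"tz": 0,"rx": 0,"ry": 0,"rz": 0,"gripper": 0.35},{"tx": 0,"ty": 0,"tz": -0.02,"rx": 0,"ry": 0,"rz": 0,"gripper": 0.35},{"tx": 0,"ty": 0,"tz": -0.06,"rx": 0,"ry": 0,"rz": 0,"gripper": 0.35},{"tx": 0,"ty": 0,"tz": -0.12,"rx": 0,"ry": 0,"rz": 0.057,"gripper": 0},{"tx": 0,"ty": 0,"tz": 0,"rx": 0,"ry": 0,"rz": 0,"gripper": -0.2}])

```text
time_s: 15.02
ee_pos: [576.7, 200.1, 117.1]
ee_rot: [179.9, 0.7, -166.7]
force: [-0.0, 0.2, 0.3]
gripper_width: 47.1
gripper_force: 0.0
```

```bash
python3 - <<'E'
from h import *
s=env.state();print(s["ee_pos"],s["ee_rot"])
plan(*pick(17),110)
E
```

```text
[576.73697019 200.09322407 117.06751335] [ 179.93900654    0.69080613 -166.7162138 ]
target [ 587.3 -309.8  110.   193.3] | rz total units -0.0005 | t units [ 0.214  -0.9973  0.0141] mm [ 107.  -498.7    7.1] rows>= 10.0
```

send_rows(motion=[{"tx": 0.0206,"ty": -0.0997,"tz": 0,"rx": 0,"ry": 0,"rz": 0,"gripper": -0.2},{"tx": 0.0206,"ty": -0.0997,"tz": 0,"rx": 0,"ry": 0,"rz": 0,"gripper": -0.2},{"tx": 0.0206,"ty": -0.0997,"tz": 0,"rx": 0,"ry": 0,"rz": 0,"gripper": -0.2},{"tx": 0.0206,"ty": -0.0997,"tz": 0,"rx": 0,"ry": 0,"rz": 0,"gripper": -0.2},{"tx": 0.0206,"ty": -0.0997,"tz": 0,"rx": 0,"ry": 0,"rz": 0,"gripper": -0.2},{"tx": 0.0206,"ty": -0.0997,"tz": 0,"rx": 0,"ry": 0,"rz": 0,"gripper": -0.2},{"tx": 0.0206,"ty": -0.0997,"tz": 0,"rx": 0,"ry": 0,"rz": 0,"gripper": -0.2},{"tx": 0.0206,"ty": -0.0997,"tz": 0,"rx": 0,"ry": 0,"rz": 0,"gripper": -0.2},{"tx": 0.0206,"ty": -0.0997,"tz": 0,"rx": 0,"ry": 0,"rz": 0,"gripper": -0.2},{"tx": 0.0206,"ty": -0.0997,"tz": 0,"rx": 0,"ry": 0,"rz": 0,"gripper": -0.2},{"tx": 0,"ty": 0,"tz": 0,"rx": 0,"ry": 0,"rz": 0,"gripper": -0.2},{"tx": 0,"ty": 0,"tz": 0,"rx": 0,"ry": 0,"rz": 0,"gripper": -0.2}])

```text
time_s: 16.52
ee_pos: [586.9, -309.4, 110.4]
ee_rot: [179.9, -0.1, -166.7]
force: [0.5, -0.1, 0.0]
gripper_width: 54.6
gripper_force: 0.0
```

```bash
python3 - <<'E'
from h import *
s=env.state();print(s["ee_pos"],s["ee_rot"])
c,f=snap("wrist","w7.png")
x,y,a=B[17];print("pred ball",proj(c,(x,y,8.5)),"tail",proj(c,(x-83*np.cos(np.radians(a)),y-83*np.sin(np.radians(a)),8)))
plan(*pick(17),5)
E
```

```text
[ 586.8997035  -309.36585085  110.36883262] [ 1.79904930e+02 -5.33384829e-02 -1.66741459e+02]
pred ball [315.69136685 285.00431569] tail [315.30811502 174.31450132]
target [ 587.3 -309.8    5.   193.3] | rz total units 0.0006 | t units [ 1.000e-04 -2.200e-03  2.112e-01] mm [  0.   -1.1 105.6] rows>= 2.0
```

View pics/w7.png

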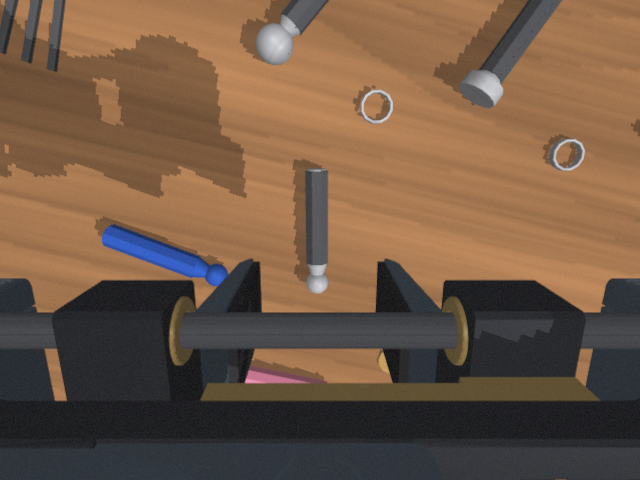

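punch_17 has its ball at (317,284) and its tail at (316,172), as predicted. The blue decoy, ball at (216,274), lies about 70 mm to the side and clears the half-open fingers. Grasping.

send_rows(motion=[{"tx": 0,"ty": 0,"tz": 0.08,"rx": 0,"ry": 0,"rz": 0,"gripper": -0.2},{"tx": 0,"ty": 0,"tz": 0.08,"rx": 0,"ry": 0,"rz": 0,"gripper": -0.2},{"tx": 0,"ty": 0,"tz": 0.04,"rx": 0,"ry": 0,"rz": 0,"gripper": -0.2},{"tx": 0,"ty": 0,"tz": 0.0115,"rx": 0,"ry": 0,"rz": 0,"gripper": -0.2},{"tx": 0,"ty": 0,"tz": 0,"rx": 0,"ry": 0,"rz": 0,"gripper": 0.2},{"tx": 0,"ty": 0,"tz": 0,"rx": 0,"ry": 0,"rz": 0,"gripper": 1},{"tx": 0,"ty": 0,"tz": 0,"rx": 0,"ry": 0,"rz": 0,"gripper": 1},{"tx": 0,"ty": 0,"tz": 0,"rx": 0,"ry": 0,"rz": 0,"gripper": 1},{"tx": 0,"ty": 0,"tz": 0,"rx": 0,"ry": 0,"rz": 0,"gripper": 1},{"tx": 0,"ty": 0,"tz": 0,"rx": 0,"ry": 0,"rz": 0,"gripper": 1},{"tx": 0,"ty": 0,"tz": 0,"rx": 0,"ry": 0,"rz": 0,"gripper": 1}])

```text
time_s: 17.95
ee_pos: [587.7, -310.1, 5.8]
ee_rot: [-180.0, 0.0, -166.7]
force: [-0.4, -0.6, 4.1]
gripper_width: 15.7
gripper_force: 40.0
```

```bash
python3 - <<'E'
from h import *
s=env.state();p=s["ee_pos"];print(p,s["gripper_width"],s["gripper_force"])
plan(*place(17),110,base=(*p[:2],p[2]+105,193.3))
E
```

```text
[ 587.69775162 -310.13860215    5.80968529] 15.718091360270089 40.00540629029274
target [528.9 354.6 110.  195. ] | rz total units -0.0567 | t units [-0.2306  1.3146  0.0016] mm [-115.3  657.3    0.8] rows>= 13.0
```

send_rows(motion=[{"tx": 0,"ty": 0,"tz": -0.01,"rx": 0,"ry": 0,"rz": 0,"gripper": 1},{"tx": 0,"ty": 0,"tz": -0.05,"rx": 0,"ry": 0,"rz": 0,"gripper": 1},{"tx": 0,"ty": 0,"tz": -0.1,"rx": 0,"ry": 0,"rz": -0.057,"gripper": 1},{"tx": 0,"ty": 0,"tz": -0.05,"rx": 0,"ry": 0,"rz": 0,"gripper": 1},{"tx": -0.01774,"ty": 0.08,"tz": 0,"rx": 0,"ry": 0,"rz": 0,"gripper": 1},{"tx": -0.01774,"ty": 0.105,"tz": 0,"rx": 0,"ry": 0,"rz": 0,"gripper": 1},{"tx": -0.01774,"ty": 0.105,"tz": 0,"rx": 0,"ry": 0,"rz": 0,"gripper": 1},{"tx": -0.01774,"ty": 0.105,"tz": 0,"rx": 0,"ry": 0,"rz": 0,"gripper": 1},{"tx": -0.01774,"ty": 0.105,"tz": 0,"rx": 0,"ry": 0,"rz": 0,"gripper": 1},{"tx": -0.01774,"ty": 0.105,"tz": 0,"rx": 0,"ry": 0,"rz": 0,"gripper": 1},{"tx": -0.01774,"ty": 0.105,"tz": 0,"rx": 0,"ry": 0,"rz": 0,"gripper": 1},{"tx": -0.01774,"ty": 0.105,"tz": 0,"rx": 0,"ry": 0,"rz": 0,"gripper": 1}])

```text
time_s: 19.45
ee_pos: [549.9, 103.7, 110.1]
ee_rot: [180.0, -0.0, -165.0]
force: [0.7, -0.9, -1.5]
gripper_width: 15.2
gripper_force: 40.0
```

send_rows(motion=[{"tx": -0.01774,"ty": 0.105,"tz": 0,"rx": 0,"ry": 0,"rz": 0,"gripper": 1},{"tx": -0.01774,"ty": 0.105,"tz": 0,"rx": 0,"ry": 0,"rz": 0,"gripper": 1},{"tx": -0.01774,"ty": 0.105,"tz": 0,"rx": 0,"ry": 0,"rz": 0,"gripper": 1},{"tx": -0.01774,"ty": 0.105,"tz": 0,"rx": 0,"ry": 0,"rz": 0,"gripper": 1},{"tx": -0.01774,"ty": 0.0796,"tz": 0,"rx": 0,"ry": 0,"rz": 0,"gripper": 1},{"tx": 0,"ty": 0,"tz": 0,"rx": 0,"ry": 0,"rz": 0,"gripper": 1},{"tx": 0,"ty": 0,"tz": 0,"rx": 0,"ry": 0,"rz": 0,"gripper": 1}])

```text
time_s: 20.32
ee_pos: [528.2, 354.1, 109.7]
ee_rot: [-179.9, -0.1, -165.0]
force: [0.2, -0.3, -2.1]
gripper_width: 15.6
gripper_force: 40.0
```

```bash
python3 - <<'E'
from h import *
s=env.state();p=s["ee_pos"];print(p,s["ee_rot"],s["gripper_width"],s["gripper_force"])
plan(*place(17),14)
E
```

```text
[528.24485266 354.11950073 109.72698558] [-1.79941782e+02 -9.44098413e-02 -1.64978564e+02] 15.586033459051313 39.99686230905354
target [528.9 354.6  14.  195. ] | rz total units 0.0007 | t units [-0.0016  0.0006  0.1915] mm [-0.8  0.3 95.7] rows>= 2.0
```

send_rows(motion=[{"tx": -0.0008,"ty": 0,"tz": 0.07,"rx": 0,"ry": 0,"rz": 0,"gripper": 1},{"tx": 0,"ty": 0,"tz": 0.07,"rx": 0,"ry": 0,"rz": 0,"gripper": 1},{"tx": 0,"ty": 0,"tz": 0.035,"rx": 0,"ry": 0,"rz": 0,"gripper": 1},{"tx": 0,"ty": 0,"tz": 0.012,"rx": 0,"ry": 0,"rz": 0,"gripper": 1},{"tx": 0,"ty": 0,"tz": 0.003,"rx": 0,"ry": 0,"rz": 0,"gripper": 1},{"tx": 0,"ty": 0,"tz": 0,"rx": 0,"ry": 0,"rz": 0,"gripper": 1},{"tx": 0,"ty": 0,"tz": 0,"rx": 0,"ry": 0,"rz": 0,"gripper": 1}])

```text
time_s: 21.2
ee_pos: [529.7, 355.3, 16.4]
ee_rot: [180.0, 0.1, -165.0]
force: [-0.3, -0.1, -1.4]
gripper_width: 15.4
gripper_force: 40.0
```

send_rows(motion=[{"tx": 0,"ty": 0,"tz": 0.003,"rx": 0,"ry": 0,"rz": 0,"gripper": 1},{"tx": 0,"ty": 0,"tz": 0.0,"rx": 0,"ry": 0,"rz": 0,"gripper": 1}])

```text
time_s: 21.45
ee_pos: [529.1, 355.0, 13.9]
ee_rot: [180.0, 0.0, -165.0]
force: [-0.3, -0.9, -1.6]
gripper_width: 15.7
gripper_force: 40.0
```

send_rows(motion=[{"tx": 0,"ty": 0,"tz": 0.001,"rx": 0,"ry": 0,"rz": 0,"gripper": 1},{"tx": 0,"ty": 0,"tz": 0.0,"rx": 0,"ry": 0,"rz": 0,"gripper": 1}])

```text
time_s: 21.7
ee_pos: [529.1, 354.9, 13.3]
ee_rot: [180.0, -0.0, -165.0]
force: [0.1, 0.8, -1.1]
gripper_width: 15.7
gripper_force: 40.0
```

send_rows(motion=[{"tx": 0,"ty": 0,"tz": 0.0025,"rx": 0,"ry": 0,"rz": 0,"gripper": 1},{"tx": 0,"ty": 0,"tz": 0.0,"rx": 0,"ry": 0,"rz": 0,"gripper": 1}])

```text
time_s: 21.95
ee_pos: [529.1, 355.0, 12.0]
ee_rot: [180.0, -0.0, -165.0]
force: [0.4, -0.3, -1.4]
gripper_width: 15.5
gripper_force: 40.0
```

send_rows(motion=[{"tx": 0,"ty": 0,"tz": 0.001,"rx": 0,"ry": 0,"rz": 0,"gripper": 1},{"tx": 0,"ty": 0,"tz": 0.0,"rx": 0,"ry": 0,"rz": 0,"gripper": 1}])

```text
time_s: 22.2
ee_pos: [529.2, 354.9, 11.9]
ee_rot: [180.0, 0.0, -165.0]
force: [-0.5, -1.0, 0.1]
gripper_width: 15.3
gripper_force: 40.0
```

send_rows(motion=[{"tx": 0,"ty": 0,"tz": 0,"rx": 0,"ry": 0,"rz": 0,"gripper": 0.35},{"tx": 0,"ty": 0,"tz": 0,"rx": 0,"ry": 0,"rz": 0,"gripper": 0.35},{"tx": 0,"ty": 0,"tz": 0,"rx": 0,"ry": 0,"rz": 0,"gripper": 0.35},{"tx": 0,"ty": 0,"tz": -0.02,"rx": 0,"ry": 0,"rz": 0,"gripper": 0.35},{"tx": 0,"ty": 0,"tz": -0.06,"rx": 0,"ry": 0,"rz": 0,"gripper": 0.35},{"tx": 0,"ty": 0,"tz": -0.06,"rx": 0,"ry": 0,"rz": 0.2926,"gripper": 0},{"tx": 0,"ty": 0,"tz": -0.06,"rx": 0,"ry": 0,"rz": 0.2926,"gripper": -0.2},{"tx": 0,"ty": 0,"tz": 0,"rx": 0,"ry": 0,"rz": 0.2926,"gripper": -0.2},{"tx": 0,"ty": 0,"tz": 0,"rx": 0,"ry": 0,"rz": 0.2926,"gripper": -0.2},{"tx": 0,"ty": 0,"tz": 0,"rx": 0,"ry": 0,"rz": 0.2926,"gripper": -0.2},{"tx": 0,"ty": 0,"tz": 0,"rx": 0,"ry": 0,"rz": 0,"gripper": -0.2}])

```text
time_s: 23.58
ee_pos: [529.3, 355.0, 112.3]
ee_rot: [180.0, 0.0, 151.2]
force: [0.1, -0.7, -0.3]
gripper_width: 54.6
gripper_force: 0.0
```

```bash
python3 - <<'E'
from h import *
s=env.state();print(s["ee_pos"],s["ee_rot"])
plan(*pick(24),112)
E
```

```text
[529.29944146 355.01299363 112.32531815] [1.79952475e+02 2.48674201e-02 1.51210399e+02]
target [ 437.  -347.9  112.   151.1] | rz total units 0.0037 | t units [-5.1780e-01 -1.3199e+00  7.0000e-04] mm [-2.589e+02 -6.599e+02  3.000e-01] rows>= 13.0
```

send_rows(motion=[{"tx": -0.037,"ty": -0.0943,"tz": 0,"rx": 0,"ry": 0,"rz": 0,"gripper": -0.2},{"tx": -0.037,"ty": -0.0943,"tz": 0,"rx": 0,"ry": 0,"rz": 0,"gripper": -0.2},{"tx": -0.037,"ty": -0.0943,"tz": 0,"rx": 0,"ry": 0,"rz": 0,"gripper": -0.2},{"tx": -0.037,"ty": -0.0943,"tz": 0,"rx": 0,"ry": 0,"rz": 0,"gripper": -0.2},{"tx": -0.037,"ty": -0.0943,"tz": 0,"rx": 0,"ry": 0,"rz": 0,"gripper": -0.2},{"tx": -0.037,"ty": -0.0943,"tz": 0,"rx": 0,"ry": 0,"rz": 0,"gripper": -0.2},{"tx": -0.037,"ty": -0.0943,"tz": 0,"rx": 0,"ry": 0,"rz": 0,"gripper": -0.2},{"tx": -0.037,"ty": -0.0943,"tz": 0,"rx": 0,"ry": 0,"rz": 0,"gripper": -0.2},{"tx": -0.037,"ty": -0.0943,"tz": 0,"rx": 0,"ry": 0,"rz": 0,"gripper": -0.2},{"tx": -0.037,"ty": -0.0943,"tz": 0,"rx": 0,"ry": 0,"rz": 0,"gripper": -0.2},{"tx": -0.037,"ty": -0.0943,"tz": 0,"rx": 0,"ry": 0,"rz": 0,"gripper": -0.2},{"tx": -0.037,"ty": -0.0943,"tz": 0,"rx": 0,"ry": 0,"rz": 0,"gripper": -0.2}])

```text
time_s: 25.08
ee_pos: [450.0, -249.5, 112.1]
ee_rot: [180.0, 0.1, 151.3]
force: [1.1, 0.2, 0.4]
gripper_width: 55.1
gripper_force: 0.0
```

send_rows(motion=[{"tx": -0.037,"ty": -0.0943,"tz": 0,"rx": 0,"ry": 0,"rz": 0,"gripper": -0.2},{"tx": -0.037,"ty": -0.0943,"tz": 0,"rx": 0,"ry": 0,"rz": 0,"gripper": -0.2},{"tx": 0,"ty": 0,"tz": 0,"rx": 0,"ry": 0,"rz": 0,"gripper": -0.2},{"tx": 0,"ty": 0,"tz": 0,"rx": 0,"ry": 0,"rz": 0,"gripper": -0.2}])

```text
time_s: 25.58
ee_pos: [436.7, -347.6, 111.5]
ee_rot: [180.0, -0.0, 151.2]
force: [-0.3, -0.2, -0.1]
gripper_width: 54.3
gripper_force: 0.0
```

```bash
python3 - <<'E'
from h import *
s=env.state();print(s["ee_pos"],s["ee_rot"])
c,f=snap("wrist","w8.png")
x,y,a=B[24];print("pred ball",proj(c,(x,y,12)),"tail",proj(c,(x-88*np.cos(np.radians(a)),y-88*np.sin(np.radians(a)),8)))
plan(*pick(24),5)
E
```

```text
[ 436.6990998  -347.55285655  111.52941449] [ 1.79958956e+02 -4.42393537e-02  1.51156671e+02]
pred ball [317.78083478 287.02857177] tail [317.76065537 168.05236083]
target [ 437.  -347.9    5.   151.1] | rz total units 0.0032 | t units [-0.0011 -0.0012  0.2131] mm [ -0.6  -0.6 106.6] rows>= 2.0
```

View pics/w8.png

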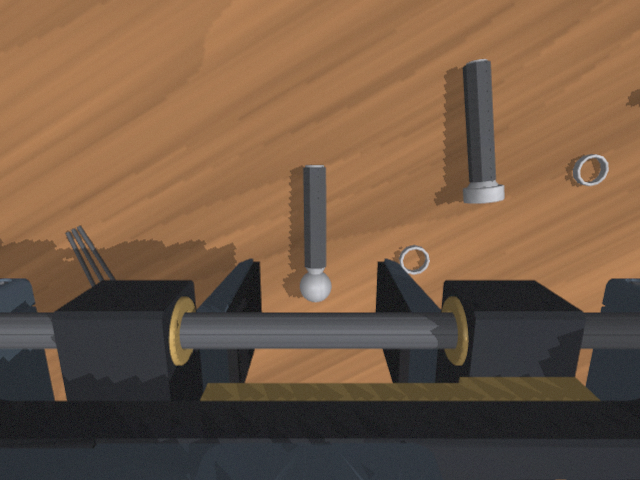

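punch_24 is at (316,286) with its tail at (315,168), as predicted. flat_27 at (483,190) is well clear. Grasping.

send_rows(motion=[{"tx": -0.0005,"ty": -0.002,"tz": 0.08,"rx": 0,"ry": 0,"rz": 0,"gripper": -0.2},{"tx": 0,"ty": 0,"tz": 0.08,"rx": 0,"ry": 0,"rz": 0,"gripper": -0.2},{"tx": 0,"ty": 0,"tz": 0.04,"rx": 0,"ry": 0,"rz": 0,"gripper": -0.2},{"tx": 0,"ty": 0,"tz": 0.0125,"rx": 0,"ry": 0,"rz": 0,"gripper": -0.2},{"tx": 0,"ty": 0,"tz": 0,"rx": 0,"ry": 0,"rz": 0,"gripper": 0.2},{"tx": 0,"ty": 0,"tz": 0,"rx": 0,"ry": 0,"rz": 0,"gripper": 1},{"tx": 0,"ty": 0,"tz": 0,"rx": 0,"ry": 0,"rz": 0,"gripper": 1},{"tx": 0,"ty": 0,"tz": 0,"rx": 0,"ry": 0,"rz": 0,"gripper": 1},{"tx": 0,"ty": 0,"tz": 0,"rx": 0,"ry": 0,"rz": 0,"gripper": 1},{"tx": 0,"ty": 0,"tz": 0,"rx": 0,"ry": 0,"rz": 0,"gripper": 1},{"tx": 0,"ty": 0,"tz": 0,"rx": 0,"ry": 0,"rz": 0,"gripper": 1}])

```text
time_s: 27.0
ee_pos: [436.9, -349.4, 5.7]
ee_rot: [-180.0, 0.0, 151.1]
force: [-0.2, -0.1, 4.8]
gripper_width: 15.6
gripper_force: 40.0
```

```bash
python3 - <<'E'
from h import *
s=env.state();p=s["ee_pos"];print(p,s["gripper_width"],s["gripper_force"])
plan(*place(24),110,base=(*p[:2],p[2]+105,151.1))
E
```

```text
[ 436.87976925 -349.38349693    5.7137441 ] 15.628142381727068 40.0016898260219
target [543.9 302.7 110.  195. ] | rz total units -1.4633 | t units [-0.5443  1.2044  0.0014] mm [-272.1  602.2    0.7] rows>= 13.0
```

send_rows(motion=[{"tx": 0,"ty": 0,"tz": -0.01,"rx": 0,"ry": 0,"rz": 0,"gripper": 1},{"tx": 0,"ty": 0,"tz": -0.04,"rx": 0,"ry": 0,"rz": 0,"gripper": 1},{"tx": 0,"ty": 0,"tz": -0.08,"rx": 0,"ry": 0,"rz": -0.2433,"gripper": 1},{"tx": 0,"ty": 0,"tz": -0.06,"rx": 0,"ry": 0,"rz": -0.3,"gripper": 1},{"tx": 0,"ty": 0,"tz": -0.02,"rx": 0,"ry": 0,"rz": -0.32,"gripper": 1},{"tx": 0,"ty": 0,"tz": 0,"rx": 0,"ry": 0,"rz": -0.32,"gripper": 1},{"tx": 0,"ty": 0,"tz": 0,"rx": 0,"ry": 0,"rz": -0.28,"gripper": 1},{"tx": -0.0419,"ty": 0.08,"tz": 0,"rx": 0,"ry": 0,"rz": 0,"gripper": 1},{"tx": -0.0419,"ty": 0.095,"tz": 0,"rx": 0,"ry": 0,"rz": 0,"gripper": 1},{"tx": -0.0419,"ty": 0.095,"tz": 0,"rx": 0,"ry": 0,"rz": 0,"gripper": 1},{"tx": -0.0419,"ty": 0.095,"tz": 0,"rx": 0,"ry": 0,"rz": 0,"gripper": 1},{"tx": -0.0419,"ty": 0.095,"tz": 0,"rx": 0,"ry": 0,"rz": 0,"gripper": 1}])

```text
time_s: 28.5
ee_pos: [478.0, -98.1, 110.0]
ee_rot: [180.0, -0.0, -165.0]
force: [0.7, -0.1, -1.8]
gripper_width: 15.4
gripper_force: 40.0
```

send_rows(motion=[{"tx": -0.0419,"ty": 0.095,"tz": 0,"rx": 0,"ry": 0,"rz": 0,"gripper": 1},{"tx": -0.0419,"ty": 0.095,"tz": 0,"rx": 0,"ry": 0,"rz": 0,"gripper": 1},{"tx": -0.0419,"ty": 0.095,"tz": 0,"rx": 0,"ry": 0,"rz": 0,"gripper": 1},{"tx": -0.0419,"ty": 0.095,"tz": 0,"rx": 0,"ry": 0,"rz": 0,"gripper": 1},{"tx": -0.0419,"ty": 0.095,"tz": 0,"rx": 0,"ry": 0,"rz": 0,"gripper": 1},{"tx": -0.0419,"ty": 0.095,"tz": 0,"rx": 0,"ry": 0,"rz": 0,"gripper": 1},{"tx": -0.0419,"ty": 0.095,"tz": 0,"rx": 0,"ry": 0,"rz": 0,"gripper": 1},{"tx": -0.0415,"ty": 0.0794,"tz": 0,"rx": 0,"ry": 0,"rz": 0,"gripper": 1},{"tx": 0,"ty": 0,"tz": 0,"rx": 0,"ry": 0,"rz": 0,"gripper": 1},{"tx": 0,"ty": 0,"tz": 0,"rx": 0,"ry": 0,"rz": 0,"gripper": 1}])

```text
time_s: 29.75
ee_pos: [542.8, 302.3, 109.6]
ee_rot: [-180.0, -0.1, -165.0]
force: [0.2, -0.1, -1.8]
gripper_width: 15.5
gripper_force: 40.0
```

```bash
python3 - <<'E'
from h import *
s=env.state();p=s["ee_pos"];print(p,s["ee_rot"],s["gripper_width"],s["gripper_force"])
plan(*place(24),14)
snap("wrist","w9.png")
E
```

```text
[542.8370605  302.3470202  109.55437298] [-1.79950846e+02 -1.29267821e-01 -1.64975137e+02] 15.549542808452491 39.998997965594754
target [543.9 302.7  14.  195. ] | rz total units 0.0008 | t units [-0.0022  0.0002  0.1911] mm [-1.1  0.1 95.6] rows>= 2.0
```

View pics/w9.png

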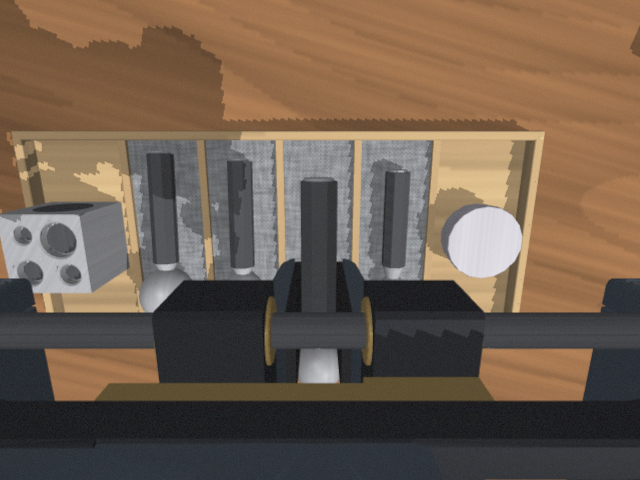

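The other three punches lie in their lanes, tails at (161,155), (240,163) and (397,173). punch_24 is centred above the third lane (x=318). Lowering.

send_rows(motion=[{"tx": -0.001,"ty": 0,"tz": 0.07,"rx": 0,"ry": 0,"rz": 0,"gripper": 1},{"tx": 0,"ty": 0,"tz": 0.07,"rx": 0,"ry": 0,"rz": 0,"gripper": 1},{"tx": 0,"ty": 0,"tz": 0.035,"rx": 0,"ry": 0,"rz": 0,"gripper": 1},{"tx": 0,"ty": 0,"tz": 0.012,"rx": 0,"ry": 0,"rz": 0,"gripper": 1},{"tx": 0,"ty": 0,"tz": 0.004,"rx": 0,"ry": 0,"rz": 0,"gripper": 1},{"tx": 0,"ty": 0,"tz": 0,"rx": 0,"ry": 0,"rz": 0,"gripper": 1},{"tx": 0,"ty": 0,"tz": 0.002,"rx": 0,"ry": 0,"rz": 0,"gripper": 1},{"tx": 0,"ty": 0,"tz": 0,"rx": 0,"ry": 0,"rz": 0,"gripper": 1}])

```text
time_s: 30.8
ee_pos: [544.3, 303.3, 14.3]
ee_rot: [180.0, 0.0, -165.0]
force: [0.1, 0.7, -1.1]
gripper_width: 15.6
gripper_force: 40.0
```

send_rows(motion=[{"tx": 0,"ty": 0,"tz": 0.003,"rx": 0,"ry": 0,"rz": 0,"gripper": 1},{"tx": 0,"ty": 0,"tz": 0.0,"rx": 0,"ry": 0,"rz": 0,"gripper": 1}])

```text
time_s: 31.05
ee_pos: [544.0, 303.1, 12.2]
ee_rot: [-180.0, -0.0, -165.0]
force: [0.1, 0.7, -1.5]
gripper_width: 15.2
gripper_force: 40.0
```

send_rows(motion=[{"tx": 0,"ty": 0,"tz": 0.001,"rx": 0,"ry": 0,"rz": 0,"gripper": 1},{"tx": 0,"ty": 0,"tz": 0.0,"rx": 0,"ry": 0,"rz": 0,"gripper": 1}])

```text
time_s: 31.3
ee_pos: [544.2, 303.2, 11.9]
ee_rot: [180.0, 0.0, -165.0]
force: [0.6, 0.5, -0.1]
gripper_width: 15.6
gripper_force: 40.0
```

Contact; releasing and lifting.

send_rows(motion=[{"tx": 0,"ty": 0,"tz": 0,"rx": 0,"ry": 0,"rz": 0,"gripper": 0.35},{"tx": 0,"ty": 0,"tz": 0,"rx": 0,"ry": 0,"rz": 0,"gripper": 0.35},{"tx": 0,"ty": 0,"tz": 0,"rx": 0,"ry": 0,"rz": 0,"gripper": 0.35},{"tx": 0,"ty": 0,"tz": -0.02,"rx": 0,"ry": 0,"rz": 0,"gripper": 0.35},{"tx": 0,"ty": 0,"tz": -0.06,"rx": 0,"ry": 0,"rz": 0,"gripper": 0.35},{"tx": 0,"ty": 0,"tz": -0.11,"rx": 0,"ry": 0,"rz": 0,"gripper": 0.35},{"tx": 0,"ty": 0,"tz": -0.11,"rx": 0,"ry": 0,"rz": 0,"gripper": 0.35},{"tx": 0,"ty": 0,"tz": -0.11,"rx": 0,"ry": 0,"rz": 0,"gripper": 0.35},{"tx": 0,"ty": 0,"tz": 0,"rx": 0,"ry": 0,"rz": 0,"gripper": 0.35},{"tx": 0,"ty": 0,"tz": 0,"rx": 0,"ry": 0,"rz": 0,"gripper": 0.35},{"tx": 0,"ty": 0,"tz": 0,"rx": 0,"ry": 0,"rz": 0,"gripper": 0.35}])

```text
time_s: 32.67
ee_pos: [543.3, 302.6, 215.1]
ee_rot: [-180.0, -0.2, -165.0]
force: [-0.5, 0.0, -0.8]
gripper_width: 29.5
gripper_force: 0.0
```

```bash
python3 - <<'E'
from h import *
s=env.state();print(s["ee_pos"],s["gripper_width"])
c,f=snap("wrist","w10.png");K,R,o=c
# numeric check: dark shank pixels in tray frame (z=14): per lane, pca of dark blobs
a=np.radians(TY)
g=cv2.cvtColor(f,cv2.COLOR_RGB2GRAY)
hsv=cv2.cvtColor(f,cv2.COLOR_RGB2HSV)
for k in LANE:
    X,Y=np.meshgrid(np.arange(-68,69.),np.arange(LANE[k][1]-24,LANE[k][1]+25))
    P=np.stack([TC[0]+X*np.cos(a)-Y*np.sin(a),TC[1]+X*np.sin(a)+Y*np.cos(a),np.full(X.shape,12.)],-1)-o
    q=P@R;u=(K[0,0]*q[...,0]/q[...,2]+K[0,2]).astype(np.float32);v=(K[1,1]*q[...,1]/q[...,2]+K[1,2]).astype(np.float32)
    w=cv2.remap(g,u,v,cv2.INTER_LINEAR,borderValue=255)
    m=((w<75)&(v<270)).astype(np.uint8)
    n,l,st,ce=cv2.connectedComponentsWithStats(m);i=1+np.argmax(st[1:,4])
    sel=l==i;pts=np.stack([X[sel],Y[sel]],1);e=np.linalg.eigh(np.cov(pts.T))[1][:,1]
    print(k,"n",sel.sum(),"x",pts[:,0].min(),pts[:,0].max(),"ymean-lane",(pts[:,1].mean()-LANE[k][1]).round(1),"ang",np.degrees(np.arctan(e[1]/e[0])).round(1))
E
```

```text
[543.2705355  302.64427749 215.14179835] 29.46511354563142
38 n 237 x -60.0 16.0 ymean-lane -7.7 ang -2.1
31 n 285 x -55.0 19.0 ymean-lane -6.2 ang -1.1
24 n 302 x -50.0 23.0 ymean-lane -4.4 ang -0.2
17 n 408 x -48.0 20.0 ymean-lane -3.5 ang 0.1
```

All four shanks read along their lanes: tails at x = -60, -55, -50 and -48 mm, angles within about 2°. Handing in.

```bash
python3 -c "
from workcell import env
print(env.job_done())"
```

```text
the job is handed in; nothing more can be done
None
```

The job is handed in: all four ball punches lie in their lanes in size order with punch_38 next to the doming block, balls towards the far side, and the flat punches were not touched; the hand-in call gave no verdict.

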